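Snap a slip-trailing nozzle onto its bottle and tug-test it

TASK

Take the blue nozzle from the rack and press it straight down into the collar of the slip bottle until it clicks fully home, flange flush on the rubber rim, pressing firmly but with less than 30 N. Then prove that the catch holds before anyone squeezes the bottle: pull straight up on the nozzle with slowly rising force to about 14 N, never over 20 N, hold that pull for at least half a second, ease off and let go with the nozzle still home. Leave the other two nozzles in the rack and the striped cup where it stands.

Things in the scene. Friction and masses are not known exactly. Their poses are not given: they have to be found in the camera images.
- blue_nozzle: blue nozzle, 100 mm long, about 60 g: the one to fit. Origin at the centre of its flange's underside, the face that seats on the rim; z up its axis to the tip. Below: brass spigot 18 mm thick, 32 mm long, with a tapered nose and a barb. Above: flange 35 mm wide, 4 mm thick; round grip; cone; brass tip ending at z = 68 mm. In the rack its spigot is in a hole, its flange on the rack's top.
- blue_grip (a point): point on the blue nozzle's axis, 25 mm above its origin, where to hold it from above: middle of the ribbed round grip, 20 mm in diameter, which runs from 4 to 34 mm above the origin.
- yellow_nozzle: yellow nozzle, same size and build as the blue one; origin at the centre of its flange's underside, z up its axis. Stands in the rack and stays there.
- red_nozzle: red nozzle, same size and build as the blue one; origin at the centre of its flange's underside, z up its axis. Stands in the rack and stays there.
- nozzle_rack: pale wooden block, 64 mm along its x, 186 mm along its y, 42 mm high, fixed to the bench; origin at the centre of its underside, z up. The three nozzles stand in a row along its y, 62 mm apart, in any colour order, the middle one over the origin; there is room for the fingers on its x sides.
- slip_bottle: white slip bottle, 56 mm in diameter, held by a steel band in a wooden filling stand (base 112 x 100 mm, screwed to the bench: it cannot move); origin on the bottle's axis at bench level, z up. On top is a grey collar, 32 mm across, 38 mm at its rim.
- mouth (a point): centre of the collar's rim, on the bottle's axis, 134 mm above the bench; z up. The bore under it is 21 mm wide and 35 mm deep, its mouth flares to 27 mm over the top 5 mm. The blue nozzle is home when its origin is here (flange flush on the rim).
- spring_clip: sprung steel clip round the collar (origin on the axis, 14 mm below the rim); its four pawls reach into the bore and click behind the barb. The push peaks at 5 to 16 N. The band is pinched on at no exact height, so the clicked nozzle has 1 to 6 mm of free play upwards, different each time, then stops hard (10 to 20 N for each mm that an arm is driven on). Not clicked, it slides out at a few N.
- seal_ring: black rubber sealing washer that forms the collar's rim, 38 mm across, hole 27 mm; origin at the centre of its underside, 2.5 mm below the rim.
- swirl_cup: loose striped round cup, 126 mm across, 96 mm high; origin at the centre of its foot, z up. Stays where it is.
Things that resemble listed ones, but are neither listed nor needed, are in the scene too. Of the things like the blue_nozzle, leave any that is turquoise; of the rest the smaller one is meant.

How it is judged:
By the outcome, as a careful person would: the job done as asked, in the order asked, and still so for the second after the job is handed in, with the robot touching nothing.
It also fails if it takes over 54 s, if anything falls off the work surface, if the arm or the gripper's body presses on something with over 40 N, if the wrist force passes 120 N, or if a joint passes its speed limit or range.

ROBOT

A 6-joint arm with a two-finger parallel gripper is mounted at the origin on a cart in front of the work surface, level with it; the furniture and walls round the work are solid. World frame = base frame: x ahead of the robot, y to its left, z up, the work surface at z = 0. Lengths are in m, angles in rad, forces in N, time in s.
With the tool pointing down it reaches from about 0.15 to 0.775 m from the base axis. Payload 6.1 kg.
Tool frame: the origin (TCP) lies midway between the tips of the shut fingers; the grasp point (between the pads) lies 19 mm behind it; z points along the fingers, y is the line along which they close (so a half turn about z gives the same grasp; the last joint's range is limited). The gripper opens to 85 mm and grips with 20 to 120 N. Pads are 22 mm wide; open, the fingers measure 114 mm over their backs; the gripper's body (76 mm by 85 mm) begins 54 mm behind the grasp point. The pads swing forward as they close: fully open they stand 13 mm farther back than shut.
Start: joints at [1.13, 0.126, -0.04, 1.405, 0, 1.571], TCP at [0.224, 0.475, 0.231] pointing down, gripper open.
Joint ranges: [-2.72, 2.72], [-0.95, 1.95], [-1.27, 1.35], [-1.78, 2.02], [-1.46, 1.47], [-3.14, 3.14]. Speed limits (rad/s): [2.39, 2.39, 3.01, 3.14, 3.14, 3.14].

INTERFACE

Orientations are given as a unit quaternion [w, x, y, z].
In Python, from bench import * gives the robot as it stands.
- The arm moves only by the tool apply_moves, never from a script. Its argument "steps" is a list of rows, each a list of 3 entries, a list of its own where there are three numbers: the shift along the tool's x, y, z in cm, then the turn, a rotation vector about the tool's x, y, z in degrees, then the finger opening in cm, from 0 to 8.54. A call has 1 to 8 rows; each row shifts and turns the commanded pose from where the row before left it, along the tool's axes as they then stand; what a row does not reach is not made up. A row lasts 1/12 s, in which the tool goes at most 41.7 mm and 7.16 degrees, less where a joint would pass 70% of its speed; a pose out of reach is approached as far as the arm can. A call is refused whole if a number of a shift passes 4.17 or a number of a turn 7.16, either way. A call with a gripper value outside its range is refused whole. The fingers move at their own pace and stop on an object; "newtons" is the grip in N (left out, the last holds). Time passes only in rows, so rows that do not move let the fingers close. It gives the time, the measured TCP pose, the force, the opening and the grip force at its end, in the units of the state.
- observe(): the state, without advancing time (a new reading comes with each control period).
- read_camera(name): name is "scene" or "top"; returns the picture (384x512x3 uint8, red, green, blue); there is no depth.
- calibration(name): a dict with "K" (3x3 intrinsics, pixels), "T" (4x4, takes a point from camera to world coordinates). Camera axes: x right, y up, looking along -z (the intrinsics and any distortion apply to the point x, -y, -z); pixel columns grow to the right and rows downward; lengths in m; the calibration is good to about 2 mm. A picture is of the moment at which its call begins. calibration takes no time and is no camera call.
- hand_in(): hands the job in; it is judged then, once.
The state is a dict: "time": time; "joint_pos": joint angles; "qvel": joint speeds; "tau": joint torques, N m; "ee_pos": TCP position; "ee_rot": TCP orientation; "force": force on the tool from outside, world axes, zero at the start; "wrist_torque": the same for the moment, N m; "finger_gap": finger opening in m; "finger_force": force on a finger pad.
Only numpy, scipy, OpenCV 4.12 (cv2) and the standard library are available. Lean on these libraries where they do the work, as an engineer would, in place of code of your own. Each camera call takes 0.05 s, during which the arm holds its last target. There are 200 camera calls.

## Working session

There is one attempt and no reset: what is moved stays moved. The work goes in short steps, Python scripts to look and compute and a tool call to move; the robot and the scene stay as the last step left them, time stands still between calls to the robot, and variables do not carry over. Pictures are saved under pics/ and viewed, at most 10 in all, crops included, and the job is handed in when it is done.

Besides the shell and the picture viewer there is one more tool, called after "Request:" by a JSON object that holds its "op" and its "data", one argument or row to a line. apply_moves: Moves the arm, as the interface text tells. Its arguments: {"type":"object","properties":{"steps":{"type":"array","items":{"type":"array"}},"newtons":{"type":"number"}},"required":["steps"]}

```bash
mkdir -p pics; python3 - <<'E'
from bench import *
import cv2,numpy as np
for n in("scene","top"):
    im=read_camera(n); cv2.imwrite(f"pics/{n}0.png",im[:,:,::-1]); c=calibration(n); print(n,np.round(c["K"],1).tolist(),np.round(c["T"],3).tolist(),[k for k in c])
s=observe(); print({k:np.round(v,3).tolist() for k,v in s.items()})
E
```

```text
scene [[487.3, 0.0, 251.1], [0.0, 487.3, 196.7], [0.0, 0.0, 1.0]] [[0.496, 0.542, -0.678, -0.195], [-0.868, 0.303, -0.393, -0.404], [-0.007, 0.784, 0.621, 0.784], [0.0, 0.0, 0.0, 1.0]] ['K', 'T']
top [[419.5, 0.0, 255.8], [0.0, 419.5, 190.9], [0.0, 0.0, 1.0]] [[-0.011, 0.99, -0.14, 0.396], [-1.0, -0.01, 0.006, 0.02], [0.004, 0.14, 0.99, 1.044], [0.0, 0.0, 0.0, 1.0]] ['K', 'T']
{'time': 0.1, 'joint_pos': [1.13, 0.126, -0.04, 1.405, 0.0, 1.571], 'qvel': [0.001, -0.003, 0.002, -0.001, -0.001, -0.001], 'tau': [0.0, -43.69, 35.361, 0.014, 0.0, -0.0], 'ee_pos': [0.224, 0.474, 0.231], 'ee_rot': [-0.0, 0.219, 0.976, -0.001], 'force': [0.059, 0.477, -0.312], 'wrist_torque': [0.046, 0.004, 0.049], 'finger_force': 0.0, 'finger_gap': 0.085}
```

View pics/scene0.png

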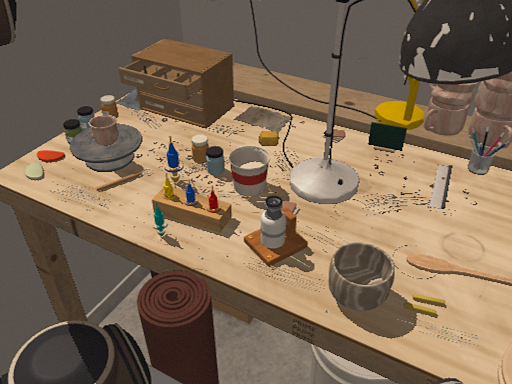

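View pics/top0.png

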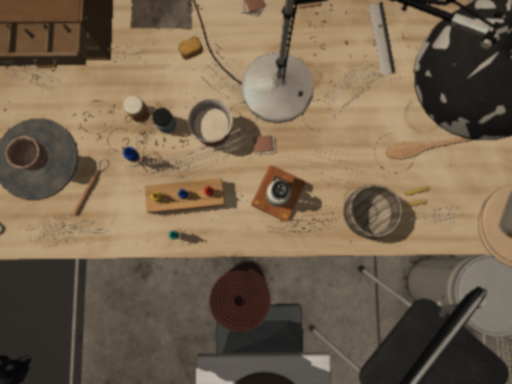

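The scene view shows the rack with yellow, blue and red nozzles (blue at about 190,193), a larger blue decoy at (172,155), a turquoise one at (159,222), and the bottle's collar at (274,205). In the top view the rack is at (184,195) and the collar at (280,188). Next I'll make crops for detail.

```bash
cat > h.py <<'E'
from bench import *
import cv2,numpy as np
from scipy.spatial.transform import Rotation as R
def ray(n,uv):
    c=calibration(n);K=np.array(c["K"]);T=np.array(c["T"])
    d=np.linalg.inv(K)@[uv[0],uv[1],1]; d=T[:3,:3]@[d[0],-d[1],-d[2]]
    return T[:3,3],d/np.linalg.norm(d)
def onz(n,uv,z):
    o,d=ray(n,uv); return o+d*(z-o[2])/d[2]
def tri(a,b):
    o1,d1=ray("scene",a);o2,d2=ray("top",b)
    s=np.linalg.lstsq(np.c_[d1,-d2],o2-o1,rcond=None)[0]
    p,q=o1+s[0]*d1,o2+s[1]*d2
    return (p+q)/2,np.linalg.norm(p-q)
def proj(n,p):
    c=calibration(n);T=np.array(c["T"]);q=T[:3,:3].T@(np.array(p)-T[:3,3]);u=np.array(c["K"])@[q[0],-q[1],-q[2]]
    return u[:2]/u[2]
E
python3 - <<'E'
from h import *
s=cv2.imread("pics/scene0.png");t=cv2.imread("pics/top0.png")
a=cv2.resize(s[160:270,140:320],None,fx=4.4,fy=4.4,interpolation=cv2.INTER_CUBIC)
b=cv2.resize(t[165:225,135:315],None,fx=4.4,fy=4.4,interpolation=cv2.INTER_CUBIC)
cv2.imwrite("pics/c1.png",a[:, :792]);cv2.imwrite("pics/c2.png",b)
for n,im in(("scene",s),("top",t)):
    h=cv2.cvtColor(im,cv2.COLOR_BGR2HSV)
    for col,(lo,hi) in dict(blue=((105,130,50),(128,255,255)),yel=((22,170,80),(32,255,255)),red=((170,150,60),(180,255,255)),red0=((0,190,60),(4,255,255))).items():
        k,_,st,ce=cv2.connectedComponentsWithStats(cv2.inRange(h,lo,hi))
        print(n,col,[(st[i].tolist(),ce[i].round(1).tolist()) for i in range(1,k) if st[i,4]>8])
E
```

```text
scene blue [([167, 143, 12, 25, 197], [172.2, 156.6]), ([498, 144, 7, 6, 11], [501.5, 146.2]), ([168, 170, 12, 2, 12], [173.5, 170.8]), ([186, 184, 9, 18, 109], [189.8, 193.8])]
scene yel [([410, 0, 7, 10, 25], [413.5, 4.2]), ([375, 77, 49, 53, 1253], [401.3, 110.3]), ([164, 178, 9, 18, 119], [167.8, 187.9]), ([164, 196, 12, 4, 17], [169.5, 197.9]), ([413, 294, 31, 12, 139], [427.9, 299.5]), ([404, 303, 32, 12, 125], [420.1, 308.8])]
scene red [([484, 137, 17, 19, 40], [492.5, 145.4])]
scene red0 [([232, 171, 35, 14, 216], [249.3, 178.7]), ([209, 191, 8, 18, 93], [212.7, 200.4])]
top blue [([124, 148, 11, 11, 70], [128.8, 153.0]), ([179, 190, 7, 7, 32], [182.4, 193.6])]
top yel [([152, 193, 8, 7, 40], [155.7, 196.4])]
top red []
top red0 [([205, 187, 8, 8, 39], [208.5, 191.1])]
```

View pics/c1.png

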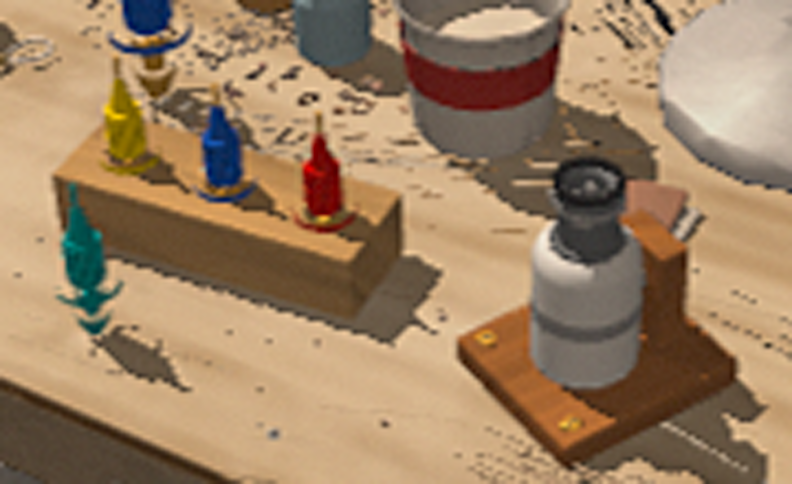

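View pics/c2.png

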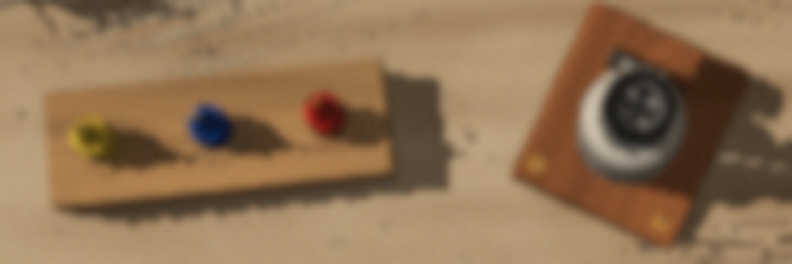

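Crop 1 (scale 4.4, offset 140,160) shows the blue nozzle's flange at about (225,188) and the collar rim at (590,181). Crop 2 (offset 135,165) shows the collar at (643,107), blue at (210,126), yellow at (92,138) and red at (325,115). The rack corners are (42,92), (380,60), (392,177) and (57,210).

```bash
python3 - <<'E'
from h import *
f=lambda x,y,ox,oy:((x+.5)/4.4-.5+ox,(y+.5)/4.4-.5+oy)
print("rim scene",onz("scene",f(590,181,140,160),.134),"top",onz("top",f(643,107,135,165),.134),tri(f(590,181,140,160),f(643,107,135,165)))
for n,a,b in(("yel",(167.8,187.9),(155.7,196.4)),("blue",(189.8,193.8),(182.4,193.6)),("red",(212.7,200.4),(208.5,191.1))):
    print(n,onz("scene",a,.066),onz("top",b,.070),tri(a,b))
c=[onz("top",f(*p,135,165),.042) for p in((42,92),(380,60),(392,177),(57,210))]
print("rack corners",np.round(c,4),np.mean(c,0))
for i in range(4): print(np.linalg.norm(c[i]-c[(i+1)%4]))
d=c[0]-c[1];e=c[3]-c[2];print(np.degrees([np.arctan2(d[0],d[1]),np.arctan2(e[0],e[1])]))
print(R.from_quat(np.roll(observe()["ee_rot"],-1)).as_matrix().round(3))
E
```

```text
rim scene [ 0.52718419 -0.04086002  0.134     ] top [ 0.52866037 -0.04068958  0.134     ] (array([ 0.52863965, -0.04048856,  0.13289112]), np.float64(0.000652776305434575))
yel [0.52101119 0.24526796 0.066     ] [0.52330423 0.24775947 0.07      ] (array([0.52462453, 0.24920399, 0.06212574]), np.float64(0.0009881086360948707))
blue [0.52807739 0.1848372  0.066     ] [0.52927189 0.18549404 0.07      ] (array([0.53010352, 0.18650716, 0.06397851]), np.float64(3.234348663121795e-05))
red [0.53375094 0.12300201 0.066     ] [0.5345586  0.12447714 0.07      ] (array([0.53563833, 0.12482748, 0.06392673]), np.float64(0.0007477842908017774))
rack corners [[0.5537 0.2827 0.042 ]
 [0.5696 0.0975 0.042 ]
 [0.5049 0.0909 0.042 ]
 [0.4887 0.2729 0.042 ]] [0.52923185 0.18598586 0.042     ]
0.18596215327609236
0.06511902863058548
0.18273131648693097
0.06573789786497929
[-4.9167396  -5.07021788]
[[-0.904  0.427 -0.001]
 [ 0.427  0.904 -0.001]
 [ 0.    -0.001 -1.   ]]
```

Request:
{"op": "apply_moves", "data": {
  "steps": [
    [[-3.5,-1.15,0],[0,0,0],8.5],
    [[-3.5,-1.15,0],[0,0,0],8.5],
    [[-3.5,-1.15,0],[0,0,0],8.5],
    [[-3.5,-1.15,0],[0,0,0],8.5],
    [[-3.5,-1.15,0],[0,0,0],8.5],
    [[-3.5,-1.15,0],[0,0,0],8.5],
    [[-3.5,-1.15,0],[0,0,0],8.5],
    [[-3.5,-1.15,0],[0,0,0],8.5]
  ]
}}

```text
time: 0.77
ee_pos: [0.4388, 0.2705, 0.231]
ee_rot: [-0.0, 0.219, 0.976, -0.0]
force: [1.6, 0.8, 0.4]
finger_gap: 0.0849
finger_force: 0.0
```

Request:
{"op": "apply_moves", "data": {
  "steps": [
    [[0,0,0],[0,0,7],8.5],
    [[0,0,0],[0,0,7],8.5],
    [[0,0,0],[0,0,7],8.5],
    [[0,0,0],[0,0,7],8.5],
    [[0,0,0],[0,0,7],8.5],
    [[0,0,0],[0,0,7],8.5],
    [[0,0,0],[0,0,7],8.5],
    [[0,0,0],[0,0,7],8.5]
  ]
}}

```text
time: 1.43
ee_pos: [0.4378, 0.272, 0.2308]
ee_rot: [-0.0, 0.653, 0.757, -0.0]
force: [0.7, 0.6, -0.1]
finger_gap: 0.0851
finger_force: 0.0
```

```bash
cat >> h.py <<'E'
def go(target,yaw=5.0):
    "tool-frame cm to target xyz, after turning tool z by the printed angle"
    s=observe();q=np.roll(s["ee_rot"],-1);M=R.from_quat(q);m=M.as_matrix()
    Y=np.array([np.cos(np.radians(yaw)),np.sin(np.radians(yaw)),0]);Z=np.array([0,0,-1.]);W=np.c_[np.cross(Y,Z),Y,Z]
    print("t",round(s["time"],2),"pos",np.round(s["ee_pos"],4),"rotvec",np.degrees((M.inv()*R.from_matrix(W)).as_rotvec()).round(2),
     "shift cm (now axes)",(m.T@(np.array(target)-s["ee_pos"])*100).round(2),"(final axes)",(W.T@(np.array(target)-s["ee_pos"])*100).round(2),"F",np.round(s["force"],2),"gap",round(s["finger_gap"],4),"ff",np.round(s["finger_force"],1))
E
python3 -c "
from h import *
go([.5295,.186,.12])"
```

```text
t 1.43 pos [0.4378 0.272  0.2308] rotvec [-0.05  0.02  3.39] shift cm (now axes) [-9.84  7.83 11.08] (final axes) [-9.36  8.39 11.08] F [ 0.67  0.58 -0.13] gap 0.0851 ff 0.0
```

Request:
{"op": "apply_moves", "data": {
  "steps": [
    [[0,0,0],[0,0,3.4],8.5],
    [[-2.34,2.1,0],[0,0,0],8.5],
    [[-2.34,2.1,0],[0,0,0],8.5],
    [[-2.34,2.1,0],[0,0,0],8.5],
    [[-2.34,2.1,0],[0,0,0],8.5],
    [[0,0,3.2],[0,0,0],8.5],
    [[0,0,3.2],[0,0,0],8.5],
    [[0,0,3.2],[0,0,0],8.5]
  ]
}}

```text
time: 2.1
ee_pos: [0.5309, 0.1861, 0.134]
ee_rot: [0.0, 0.674, 0.739, 0.0]
force: [-0.5, 0.2, -0.9]
finger_gap: 0.0849
finger_force: 0.0
```

```bash
python3 - <<'E'
from h import *
go([.5295,.186,.051])
s=cv2.cvtColor(read_camera("scene"),cv2.COLOR_RGB2BGR);t=cv2.cvtColor(read_camera("top"),cv2.COLOR_RGB2BGR)
a=cv2.resize(s[110:240,130:260],(400,400),interpolation=cv2.INTER_CUBIC)
b=cv2.resize(t[130:230,130:230],(400,400),interpolation=cv2.INTER_CUBIC)
cv2.imwrite("pics/d1.png",np.hstack([a,b]))
E
```

```text
t 2.1 pos [0.5309 0.1861 0.134 ] rotvec [ 0.03 -0.01  0.26] shift cm (now axes) [ 0.   -0.15  8.3 ] (final axes) [ 0.   -0.14  8.3 ] F [-0.49  0.18 -0.88] gap 0.0849 ff 0.0
```

View pics/d1.png

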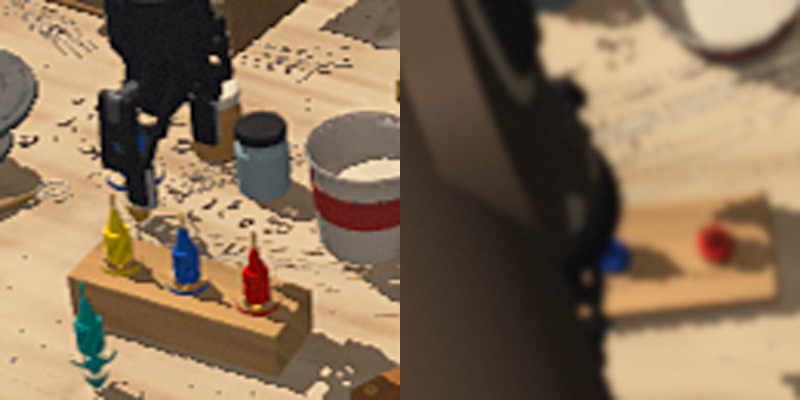

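The left half shows both fingers hanging over the rack, tips near (148,205) and (205,140), with the blue nozzle at (185,255) between them. In the right half the arm hides part of the rack. That fits, so I'll descend and grip.

Request:
{"op": "apply_moves", "data": {
  "steps": [
    [[0,-0.14,2],[0,0,0.2],8.5],
    [[0,0,2],[0,0,0],8.5],
    [[0,0,2],[0,0,0],8.5],
    [[0,0,1.3],[0,0,0],8.5],
    [[0,0,0.7],[0,0,0],8.5],
    [[0,0,0.3],[0,0,0],8.5],
    [[0,0,0],[0,0,0],8.5],
    [[0,0,0],[0,0,0],5]
  ]
}}

```text
time: 2.87
ee_pos: [0.5297, 0.187, 0.0537]
ee_rot: [0.0, 0.675, 0.738, 0.001]
force: [0.3, 0.2, -0.3]
finger_gap: 0.0751
finger_force: 0.0
```

Request:
{"op": "apply_moves", "data": {
  "steps": [
    [[0,0,0],[0,0,0],4],
    [[0,0,0],[0,0,0],3],
    [[0,0,0],[0,0,0],2.6],
    [[0,0,0],[0,0,0],2.4],
    [[0,0,0],[0,0,0],2.2],
    [[0,0,0],[0,0,0],2.1],
    [[0,0,0],[0,0,0],2.1],
    [[0,0,0],[0,0,0],2.1]
  ],
  "newtons": 60
}}

```text
time: 3.53
ee_pos: [0.5294, 0.1867, 0.0526]
ee_rot: [0.0, 0.675, 0.738, 0.0]
force: [0.6, 0.5, 1.1]
finger_gap: 0.0212
finger_force: 0.8
```

Request:
{"op": "apply_moves", "data": {
  "steps": [
    [[0,0,0],[0,0,0],3.0],
    [[0,0,0.15],[0,0,0],3.0],
    [[0,0,0.2],[0,0,0],3.0],
    [[0,0,0],[0,0,0],2.0],
    [[0,0,0],[0,0,0],1.5],
    [[0,0,0],[0,0,0],1.0],
    [[0,0,0],[0,0,0],1.0],
    [[0,0,0],[0,0,0],1.0]
  ],
  "newtons": 60
}}

```text
time: 4.2
ee_pos: [0.5296, 0.1867, 0.0489]
ee_rot: [0.0, 0.675, 0.738, 0.0]
force: [5.0, -0.3, -2.8]
finger_gap: 0.0184
finger_force: 58.6
```

```bash
python3 -c "
from h import *
go([.5295,.186,.2])"
```

```text
t 4.2 pos [0.5296 0.1867 0.0489] rotvec [0.07 0.   0.14] shift cm (now axes) [ -0.07   0.   -15.11] (final axes) [-7.000e-02 -1.000e-02 -1.511e+01] F [ 5.01 -0.29 -2.84] gap 0.0184 ff 58.6
```

Request:
{"op": "apply_moves", "data": {
  "steps": [
    [[0,0,-0.4],[0,0,0],1.0],
    [[0,0,-0.8],[0,0,0],1.0],
    [[0,0,-1.5],[0,0,0],1.0],
    [[0,0,-2.3],[0,0,0],1.0],
    [[0,0,-2.6],[0,0,0],1.0],
    [[0,0,-2.6],[0,0,0],1.0],
    [[0,0,-2.6],[0,0,0],1.0],
    [[0,0,-2.6],[0,0,0],1.0]
  ]
}}

```text
time: 4.87
ee_pos: [0.5276, 0.1864, 0.2037]
ee_rot: [-0.001, 0.675, 0.738, -0.001]
force: [1.2, 0.4, -0.8]
finger_gap: 0.0181
finger_force: 59.5
```

```bash
python3 -c "
from h import *
go([.5285,-.0405,.205])"
```

```text
t 4.87 pos [0.5276 0.1864 0.2037] rotvec [-0.15  0.    0.15] shift cm (now axes) [-22.61  -1.94  -0.13] (final axes) [-22.62  -1.88  -0.13] F [ 1.23  0.44 -0.82] gap 0.0181 ff 59.5
```

Request:
{"op": "apply_moves", "data": {
  "steps": [
    [[-1.5,-0.13,0],[0,0,0],1.0],
    [[-3,-0.25,0],[0,0,0],1.0],
    [[-3.5,-0.29,0],[0,0,0],1.0],
    [[-3.5,-0.29,0],[0,0,0],1.0],
    [[-3.5,-0.29,0],[0,0,0],1.0],
    [[-3.5,-0.29,0],[0,0,0],1.0],
    [[-2.6,-0.22,0],[0,0,0],1.0],
    [[-1.5,-0.13,0],[0,0,0],1.0]
  ]
}}

```text
time: 5.53
ee_pos: [0.529, -0.0426, 0.2025]
ee_rot: [-0.001, 0.676, 0.737, -0.001]
force: [0.3, 0.8, -0.5]
finger_gap: 0.018
finger_force: 59.5
```

Request:
{"op": "apply_moves", "data": {
  "steps": [
    [[0,0,0],[0,0,0],1.0],
    [[0,0,0],[0,0,0],1.0],
    [[0,0,0],[0,0,0],1.0]
  ]
}}

```text
time: 5.78
ee_pos: [0.5298, -0.0396, 0.2026]
ee_rot: [-0.001, 0.675, 0.738, -0.0]
force: [-0.3, 0.2, -1.1]
finger_gap: 0.0181
finger_force: 59.5
```

```bash
python3 - <<'E'
from h import *
go([.5285,-.0405,.205])
s=cv2.cvtColor(read_camera("scene"),cv2.COLOR_RGB2BGR);t=cv2.cvtColor(read_camera("top"),cv2.COLOR_RGB2BGR)
print(proj("scene",[.5285,-.0405,.134]),proj("top",[.5285,-.0405,.134]))
cv2.imwrite("pics/s2.png",s);cv2.imwrite("pics/t2.png",t)
a=cv2.resize(s[150:250,224:324],(600,600),interpolation=cv2.INTER_CUBIC)
cv2.imwrite("pics/e1.png",a)
E
```

```text
t 5.78 pos [ 0.5298 -0.0396  0.2026] rotvec [-0.06 -0.05  0.15] shift cm (now axes) [-0.08 -0.14 -0.24] (final axes) [-0.08 -0.14 -0.24] F [-0.33  0.15 -1.08] gap 0.0181 ff 59.5
[273.84186694 200.35987781] [280.66495115 189.00507608]
```

View pics/e1.png

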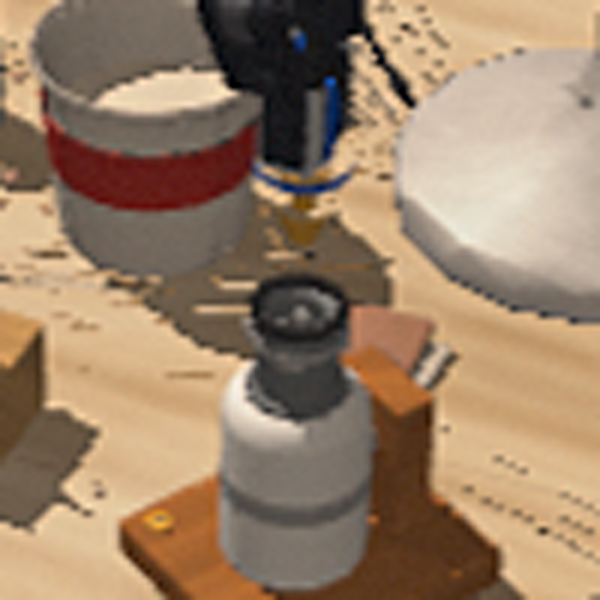

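The rim ellipse spans x 249–351 and y 273–345, so its centre is (300,309). The nozzle's flange spans x 252–350, so it's centred at x = 301 around y = 175, and the nose is at (303,246). I'll compare these with the predictions.

```bash
python3 - <<'E'
from h import *
c=lambda p:((np.array(p)+.5)*6-.5)
w=lambda x,y:((x+.5)/6-.5+224,(y+.5)/6-.5+150)
p=lambda P:c(proj("scene",P)-[224,150]).round(1)
e=observe()["ee_pos"]
print("flange mid pred",p([e[0],e[1],e[2]-.0069+.002]),"nose",p([e[0],e[1],e[2]-.0389]))
print("rim from scene",onz("scene",w(300,309),.134))
E
```

```text
flange mid pred [304.3 155.5] nose [302.1 234.4]
rim from scene [ 0.52605798 -0.04115987  0.134     ]
```

Request:
{"op": "apply_moves", "data": {
  "steps": [
    [[-0.11,-0.19,0],[0,0,0],1.0],
    [[0,0,0.7],[0,0,0],1.0],
    [[0,0,0.9],[0,0,0],1.0],
    [[0,0,0.7],[0,0,0],1.0],
    [[0,0,0.5],[0,0,0],1.0],
    [[0,0,0.3],[0,0,0],1.0],
    [[0,0,0.3],[0,0,0],1.0],
    [[0,0,0],[0,0,0],1.0]
  ]
}}

```text
time: 6.55
ee_pos: [0.5283, -0.0414, 0.1681]
ee_rot: [-0.0, 0.675, 0.738, -0.0]
force: [-0.4, 0.7, -0.4]
finger_gap: 0.018
finger_force: 59.5
```

```bash
python3 - <<'E'
from h import *
go([.528,-.041,.141])
s=cv2.cvtColor(read_camera("scene"),cv2.COLOR_RGB2BGR)
cv2.imwrite("pics/e2.png",cv2.resize(s[150:250,224:324],(600,600),interpolation=cv2.INTER_CUBIC))
E
```

```text
t 6.55 pos [ 0.5283 -0.0414  0.1681] rotvec [-0.06 -0.01  0.14] shift cm (now axes) [ 0.04 -0.02  2.71] (final axes) [ 0.04 -0.02  2.71] F [-0.42  0.68 -0.41] gap 0.018 ff 59.5
```

View pics/e2.png

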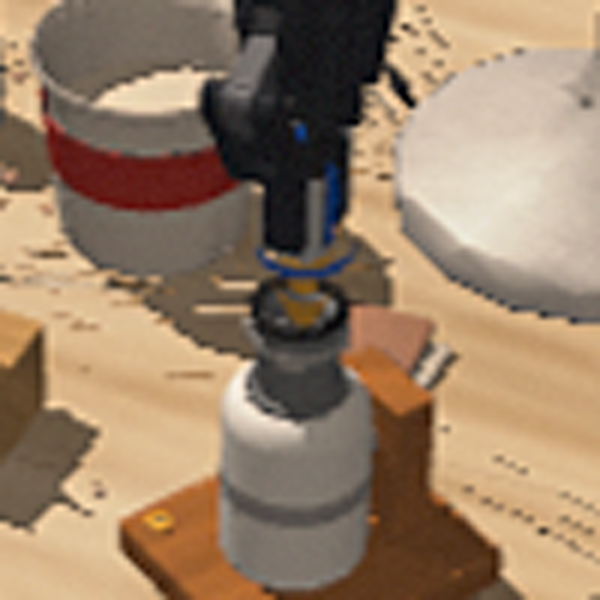

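The nose is at (307,320) just inside the rim, whose centre is (300,309). That puts the nozzle about 5 px, or 1.7 mm, too far to image right. I'll correct that and lower gently.

Request:
{"op": "apply_moves", "data": {
  "steps": [
    [[0.08,-0.03,0],[0,0,0],1.0],
    [[0.08,-0.04,0],[0,0,0],1.0],
    [[0,0,0.15],[0,0,0],1.0],
    [[0,0,0.15],[0,0,0],1.0],
    [[0,0,0.15],[0,0,0],1.0],
    [[0,0,0],[0,0,0],1.0]
  ]
}}

```text
time: 7.1
ee_pos: [0.5276, -0.0399, 0.164]
ee_rot: [-0.0, 0.675, 0.738, -0.0]
force: [0.5, -0.4, -0.3]
finger_gap: 0.0181
finger_force: 59.5
```

Request:
{"op": "apply_moves", "data": {
  "steps": [
    [[0,0,0.15],[0,0,0],1.0],
    [[0,0,0.15],[0,0,0],1.0],
    [[0,0,0.15],[0,0,0],1.0],
    [[0,0,0],[0,0,0],1.0]
  ]
}}

```text
time: 7.43
ee_pos: [0.5284, -0.0398, 0.1604]
ee_rot: [0.001, 0.675, 0.738, 0.001]
force: [1.7, 0.8, 0.4]
finger_gap: 0.0181
finger_force: 59.5
```

Request:
{"op": "apply_moves", "data": {
  "steps": [
    [[0,0.03,0.1],[0,0,0],1.0],
    [[0,0.03,0.15],[0,0,0],1.0],
    [[0,0,0.15],[0,0,0],1.0],
    [[0,0,0],[0,0,0],1.0]
  ]
}}

```text
time: 7.77
ee_pos: [0.529, -0.0396, 0.1558]
ee_rot: [0.0, 0.675, 0.738, 0.001]
force: [3.6, 2.0, 1.7]
finger_gap: 0.0179
finger_force: 59.7
```

Request:
{"op": "apply_moves", "data": {
  "steps": [
    [[0.05,0.08,0],[0,0,0],1.0],
    [[0,0,0],[0,0,0],1.0],
    [[0,0,0],[0,0,0],1.0]
  ]
}}

```text
time: 8.02
ee_pos: [0.5292, -0.0394, 0.1558]
ee_rot: [0.0, 0.675, 0.738, -0.0]
force: [1.4, 0.3, 1.9]
finger_gap: 0.018
finger_force: 59.7
```

Request:
{"op": "apply_moves", "data": {
  "steps": [
    [[0,0.04,0],[0,0,0],1.0],
    [[0,0,0.1],[0,0,0],1.0],
    [[0,0,0.1],[0,0,0],1.0],
    [[0,0,0.1],[0,0,0],1.0],
    [[0,0,0],[0,0,0],1.0]
  ]
}}

```text
time: 8.43
ee_pos: [0.5295, -0.0393, 0.1532]
ee_rot: [0.0, 0.675, 0.738, 0.0]
force: [1.7, 0.5, 4.9]
finger_gap: 0.0181
finger_force: 60.2
```

Request:
{"op": "apply_moves", "data": {
  "steps": [
    [[0,0.04,0.1],[0,0,0],1.0],
    [[0,0,0.1],[0,0,0],1.0],
    [[0,0,0.1],[0,0,0],1.0],
    [[0,0,0],[0,0,0],1.0]
  ],
  "newtons": 80
}}

```text
time: 8.77
ee_pos: [0.5296, -0.0392, 0.1495]
ee_rot: [-0.0, 0.675, 0.738, -0.0]
force: [0.7, 1.3, 0.8]
finger_gap: 0.018
finger_force: 78.0
```

Request:
{"op": "apply_moves", "data": {
  "steps": [
    [[0,0,0.1],[0,0,0],1.0],
    [[0,0,0.1],[0,0,0],1.0],
    [[0,0,0],[0,0,0],1.0]
  ]
}}

```text
time: 9.02
ee_pos: [0.5296, -0.0392, 0.1473]
ee_rot: [-0.0, 0.675, 0.738, -0.0]
force: [1.0, 0.4, 0.9]
finger_gap: 0.018
finger_force: 78.0
```

Request:
{"op": "apply_moves", "data": {
  "steps": [
    [[0,0,0.1],[0,0,0],1.0],
    [[0,0,0.1],[0,0,0],1.0],
    [[0,0,0.1],[0,0,0],1.0],
    [[0,0,0],[0,0,0],1.0]
  ]
}}

```text
time: 9.35
ee_pos: [0.5297, -0.0392, 0.1444]
ee_rot: [-0.0, 0.675, 0.738, -0.0]
force: [2.0, 0.5, -0.3]
finger_gap: 0.018
finger_force: 78.0
```

Request:
{"op": "apply_moves", "data": {
  "steps": [
    [[0,0,0.1],[0,0,0],1.0],
    [[0,0,0.1],[0,0,0],1.0],
    [[0,0,0],[0,0,0],1.0]
  ]
}}

```text
time: 9.6
ee_pos: [0.5294, -0.0392, 0.1421]
ee_rot: [-0.0, 0.675, 0.738, -0.0]
force: [0.1, -0.2, -1.0]
finger_gap: 0.0176
finger_force: 78.2
```

Request:
{"op": "apply_moves", "data": {
  "steps": [
    [[0,0,0.08],[0,0,0],1.0],
    [[0,0,0.05],[0,0,0],1.0],
    [[0,0,0],[0,0,0],1.0]
  ]
}}

```text
time: 9.85
ee_pos: [0.5297, -0.0392, 0.1412]
ee_rot: [-0.0, 0.675, 0.738, -0.0]
force: [0.1, -0.7, -1.1]
finger_gap: 0.0176
finger_force: 78.2
```

Request:
{"op": "apply_moves", "data": {
  "steps": [
    [[0,0,0.05],[0,0,0],1.0],
    [[0,0,0],[0,0,0],1.0]
  ]
}}

```text
time: 10.02
ee_pos: [0.5298, -0.0392, 0.1409]
ee_rot: [-0.0, 0.675, 0.738, -0.0]
force: [-0.2, 0.7, -0.8]
finger_gap: 0.0175
finger_force: 78.2
```

Request:
{"op": "apply_moves", "data": {
  "steps": [
    [[0,0,0.05],[0,0,0],1.0],
    [[0,0,0.03],[0,0,0],1.0],
    [[0,0,0],[0,0,0],1.0]
  ]
}}

```text
time: 10.27
ee_pos: [0.5299, -0.0392, 0.1406]
ee_rot: [0.0, 0.675, 0.738, 0.0]
force: [-1.0, -0.3, 3.5]
finger_gap: 0.0177
finger_force: 78.6
```

Request:
{"op": "apply_moves", "data": {
  "steps": [
    [[0,0,0.05],[0,0,0],1.0],
    [[0,0,0],[0,0,0],1.0]
  ]
}}

```text
time: 10.43
ee_pos: [0.53, -0.0392, 0.1406]
ee_rot: [0.0, 0.675, 0.738, 0.0]
force: [-2.6, 0.7, 6.9]
finger_gap: 0.0177
finger_force: 79.1
```

Request:
{"op": "apply_moves", "data": {
  "steps": [
    [[0,0,0.05],[0,0,0],1.0],
    [[0,0,0.05],[0,0,0],1.0],
    [[0,0,0],[0,0,0],1.0]
  ]
}}

```text
time: 10.68
ee_pos: [0.53, -0.0392, 0.1405]
ee_rot: [0.001, 0.675, 0.738, 0.0]
force: [-5.0, 0.5, 11.5]
finger_gap: 0.0181
finger_force: 79.7
```

Request:
{"op": "apply_moves", "data": {
  "steps": [
    [[0,0,0.05],[0,0,0],1.0],
    [[0,0,0],[0,0,0],1.0]
  ]
}}

```text
time: 10.85
ee_pos: [0.53, -0.0392, 0.1405]
ee_rot: [0.001, 0.675, 0.738, 0.001]
force: [-6.0, 0.4, 15.9]
finger_gap: 0.0181
finger_force: 80.0
```

Request:
{"op": "apply_moves", "data": {
  "steps": [
    [[0,0,0.05],[0,0,0],1.0],
    [[0,0,0],[0,0,0],1.0]
  ]
}}

```text
time: 11.02
ee_pos: [0.53, -0.0393, 0.1404]
ee_rot: [0.001, 0.675, 0.738, 0.001]
force: [-6.1, 0.5, 18.2]
finger_gap: 0.0177
finger_force: 80.3
```

Request:
{"op": "apply_moves", "data": {
  "steps": [
    [[0,0,-0.1],[0,0,0],1.0],
    [[0,0,-0.1],[0,0,0],1.0],
    [[0,0,-0.1],[0,0,0],1.0],
    [[0,0,0],[0,0,0],1.0]
  ]
}}

```text
time: 11.35
ee_pos: [0.53, -0.0392, 0.1406]
ee_rot: [0.0, 0.675, 0.738, 0.0]
force: [-0.3, -0.4, 2.8]
finger_gap: 0.0174
finger_force: 78.2
```

Request:
{"op": "apply_moves", "data": {
  "steps": [
    [[0,0,-0.05],[0,0,0],1.0],
    [[0,0,-0.05],[0,0,0],1.0],
    [[0,0,0],[0,0,0],1.0]
  ]
}}

```text
time: 11.6
ee_pos: [0.5298, -0.0392, 0.1414]
ee_rot: [-0.0, 0.675, 0.738, -0.0]
force: [0.6, -0.1, -0.5]
finger_gap: 0.0177
finger_force: 78.1
```

Request:
{"op": "apply_moves", "data": {
  "steps": [
    [[0,0,-0.05],[0,0,0],1.0],
    [[0,0,0],[0,0,0],1.0]
  ]
}}

```text
time: 11.77
ee_pos: [0.5299, -0.0392, 0.1421]
ee_rot: [-0.0, 0.675, 0.738, -0.0]
force: [-0.4, 0.1, -0.6]
finger_gap: 0.0176
finger_force: 78.1
```

Request:
{"op": "apply_moves", "data": {
  "steps": [
    [[0,0,-0.05],[0,0,0],1.0],
    [[0,0,0],[0,0,0],1.0]
  ]
}}

```text
time: 11.93
ee_pos: [0.5299, -0.0392, 0.1427]
ee_rot: [-0.0, 0.675, 0.738, 0.0]
force: [-0.2, -0.6, 0.0]
finger_gap: 0.018
finger_force: 78.1
```

Request:
{"op": "apply_moves", "data": {
  "steps": [
    [[0,0,-0.05],[0,0,0],1.0],
    [[0,0,0],[0,0,0],1.0]
  ]
}}

```text
time: 12.1
ee_pos: [0.5298, -0.0392, 0.143]
ee_rot: [-0.0, 0.675, 0.738, -0.0]
force: [0.0, -0.1, -0.9]
finger_gap: 0.0178
finger_force: 78.4
```

Request:
{"op": "apply_moves", "data": {
  "steps": [
    [[0,0,-0.05],[0,0,0],1.0],
    [[0,0,0],[0,0,0],1.0]
  ]
}}

```text
time: 12.27
ee_pos: [0.5298, -0.0392, 0.1431]
ee_rot: [-0.0, 0.675, 0.738, -0.0]
force: [2.1, -1.4, -6.9]
finger_gap: 0.0177
finger_force: 78.4
```

Request:
{"op": "apply_moves", "data": {
  "steps": [
    [[0,0,-0.05],[0,0,0],1.0],
    [[0,0,0],[0,0,0],1.0]
  ]
}}

```text
time: 12.43
ee_pos: [0.5297, -0.0391, 0.1433]
ee_rot: [-0.0, 0.675, 0.738, -0.0]
force: [3.0, 0.1, -10.2]
finger_gap: 0.0177
finger_force: 78.5
```

Request:
{"op": "apply_moves", "data": {
  "steps": [
    [[0,0,-0.03],[0,0,0],1.0],
    [[0,0,0],[0,0,0],1.0]
  ]
}}

```text
time: 12.6
ee_pos: [0.5296, -0.0391, 0.1434]
ee_rot: [-0.001, 0.675, 0.738, -0.0]
force: [4.5, 0.0, -15.7]
finger_gap: 0.0175
finger_force: 78.4
```

Request:
{"op": "apply_moves", "data": {
  "steps": [
    [[0,0,-0.02],[0,0,0],1.0],
    [[0,0,0],[0,0,0],1.0]
  ]
}}

```text
time: 12.77
ee_pos: [0.5296, -0.0391, 0.1434]
ee_rot: [-0.001, 0.675, 0.738, -0.001]
force: [5.1, -0.3, -18.5]
finger_gap: 0.0179
finger_force: 78.6
```

Request:
{"op": "apply_moves", "data": {
  "steps": [
    [[0,0,0.025],[0,0,0],1.0],
    [[0,0,0],[0,0,0],1.0],
    [[0,0,0],[0,0,0],1.0]
  ]
}}

```text
time: 13.02
ee_pos: [0.5295, -0.0392, 0.1434]
ee_rot: [-0.001, 0.675, 0.738, -0.0]
force: [5.4, -0.2, -20.1]
finger_gap: 0.0178
finger_force: 78.5
```

The wrist reading is still climbing although I backed off, so there is lag. I'll ease off now.

Request:
{"op": "apply_moves", "data": {
  "steps": [
    [[0,0,0.04],[0,0,0],1.0]
  ]
}}

```text
time: 13.1
ee_pos: [0.5296, -0.0392, 0.1434]
ee_rot: [-0.0, 0.675, 0.738, -0.0]
force: [4.3, -0.1, -16.4]
finger_gap: 0.0177
finger_force: 78.7
```

```bash
python3 -c "
from h import *
go([.53,-.0392,.1406])
s=observe();print(s['wrist_torque'],s['tau'])"
```

```text
t 13.1 pos [ 0.5296 -0.0392  0.1434] rotvec [-0.07 -0.01  0.14] shift cm (now axes) [-0.01  0.04  0.28] (final axes) [-0.01  0.04  0.28] F [  4.33  -0.07 -16.43] gap 0.0177 ff 78.7
[ 0.02285155 -0.97904825  0.00741219] [-4.78911807e-02 -5.31917667e+01  3.98274529e+01  1.85877509e+00
 -2.93458428e-02  4.53347757e-04]
```

Request:
{"op": "apply_moves", "data": {
  "steps": [
    [[0,0,0.01],[0,0,0],1.0],
    [[0,0,0],[0,0,0],1.0]
  ]
}}

```text
time: 13.27
ee_pos: [0.5296, -0.0391, 0.1434]
ee_rot: [-0.0, 0.675, 0.738, -0.0]
force: [3.9, -0.4, -19.8]
finger_gap: 0.0177
finger_force: 78.6
```

Request:
{"op": "apply_moves", "data": {
  "steps": [
    [[0,0,0],[0,0,0],1.0],
    [[0,0,0],[0,0,0],1.0]
  ]
}}

```text
time: 13.43
ee_pos: [0.5296, -0.0392, 0.1434]
ee_rot: [-0.0, 0.675, 0.738, -0.0]
force: [5.7, -0.3, -21.2]
finger_gap: 0.0174
finger_force: 78.6
```

The force creeps up while the arm holds still, which points to integral action. I'll back off further.

Request:
{"op": "apply_moves", "data": {
  "steps": [
    [[0,0,0.1],[0,0,0],1.0]
  ]
}}

```text
time: 13.52
ee_pos: [0.5297, -0.0392, 0.1433]
ee_rot: [-0.0, 0.675, 0.738, -0.0]
force: [1.3, 0.2, -9.3]
finger_gap: 0.0174
finger_force: 79.4
```

Request:
{"op": "apply_moves", "data": {
  "steps": [
    [[0,0,0],[0,0,0],1.0]
  ]
}}

```text
time: 13.6
ee_pos: [0.5297, -0.0392, 0.1433]
ee_rot: [-0.0, 0.675, 0.738, -0.0]
force: [2.7, 0.7, -15.4]
finger_gap: 0.0179
finger_force: 79.4
```

Request:
{"op": "apply_moves", "data": {
  "steps": [
    [[0,0,0],[0,0,0],1.0]
  ]
}}

```text
time: 13.68
ee_pos: [0.5297, -0.0392, 0.1433]
ee_rot: [0.0, 0.675, 0.738, -0.0]
force: [2.1, -0.2, -14.0]
finger_gap: 0.0179
finger_force: 79.4
```

Request:
{"op": "apply_moves", "data": {
  "steps": [
    [[0,0,0],[0,0,0],1.0]
  ]
}}

```text
time: 13.77
ee_pos: [0.5297, -0.0392, 0.1433]
ee_rot: [0.0, 0.675, 0.738, 0.0]
force: [1.2, 0.7, -12.8]
finger_gap: 0.0177
finger_force: 79.4
```

Request:
{"op": "apply_moves", "data": {
  "steps": [
    [[0,0,-0.03],[0,0,0],1.0]
  ]
}}

```text
time: 13.85
ee_pos: [0.5297, -0.0392, 0.1434]
ee_rot: [-0.0, 0.675, 0.738, -0.0]
force: [1.4, -0.0, -16.6]
finger_gap: 0.0177
finger_force: 79.4
```

Request:
{"op": "apply_moves", "data": {
  "steps": [
    [[0,0,-0.01],[0,0,0],1.0]
  ]
}}

```text
time: 13.93
ee_pos: [0.5297, -0.0392, 0.1433]
ee_rot: [-0.0, 0.675, 0.738, -0.0]
force: [1.5, -0.8, -14.7]
finger_gap: 0.0174
finger_force: 79.4
```

Request:
{"op": "apply_moves", "data": {
  "steps": [
    [[0,0,0],[0,0,0],1.0]
  ]
}}

```text
time: 14.02
ee_pos: [0.5297, -0.0392, 0.1433]
ee_rot: [-0.0, 0.675, 0.738, -0.0]
force: [0.7, 0.1, -14.2]
finger_gap: 0.0176
finger_force: 79.4
```

Request:
{"op": "apply_moves", "data": {
  "steps": [
    [[0,0,0],[0,0,0],1.0]
  ]
}}

```text
time: 14.1
ee_pos: [0.5297, -0.0392, 0.1433]
ee_rot: [-0.0, 0.675, 0.738, -0.0]
force: [1.2, -0.1, -13.6]
finger_gap: 0.0178
finger_force: 79.4
```

Request:
{"op": "apply_moves", "data": {
  "steps": [
    [[0,0,-0.01],[0,0,0],1.0],
    [[0,0,-0.005],[0,0,0],1.0]
  ]
}}

```text
time: 14.27
ee_pos: [0.5297, -0.0392, 0.1434]
ee_rot: [-0.0, 0.675, 0.738, -0.0]
force: [1.1, -1.0, -14.8]
finger_gap: 0.0176
finger_force: 79.3
```

Request:
{"op": "apply_moves", "data": {
  "steps": [
    [[0,0,0],[0,0,0],1.0],
    [[0,0,0],[0,0,0],1.0]
  ]
}}

```text
time: 14.43
ee_pos: [0.5297, -0.0392, 0.1434]
ee_rot: [-0.0, 0.675, 0.738, -0.0]
force: [0.6, 0.3, -15.3]
finger_gap: 0.0178
finger_force: 79.3
```

Request:
{"op": "apply_moves", "data": {
  "steps": [
    [[0,0,0],[0,0,0],1.0],
    [[0,0,0],[0,0,0],1.0]
  ]
}}

```text
time: 14.6
ee_pos: [0.5297, -0.0392, 0.1434]
ee_rot: [-0.0, 0.675, 0.738, -0.0]
force: [0.2, -0.5, -15.5]
finger_gap: 0.0175
finger_force: 79.3
```

Request:
{"op": "apply_moves", "data": {
  "steps": [
    [[0,0,0],[0,0,0],1.0],
    [[0,0,0],[0,0,0],1.0]
  ]
}}

```text
time: 14.77
ee_pos: [0.5297, -0.0392, 0.1434]
ee_rot: [-0.0, 0.675, 0.738, -0.0]
force: [0.8, -0.1, -15.8]
finger_gap: 0.0176
finger_force: 79.3
```

The pull held at 13.6–16.6 N for about 0.9 s, and the catch held. Now I'll ease off and seat the nozzle again.

Request:
{"op": "apply_moves", "data": {
  "steps": [
    [[0,0,0.05],[0,0,0],1.0],
    [[0,0,0.05],[0,0,0],1.0],
    [[0,0,0.05],[0,0,0],1.0],
    [[0,0,0.05],[0,0,0],1.0],
    [[0,0,0],[0,0,0],1.0],
    [[0,0,0],[0,0,0],1.0]
  ]
}}

```text
time: 15.27
ee_pos: [0.5308, -0.0392, 0.143]
ee_rot: [0.001, 0.675, 0.738, 0.001]
force: [-1.4, 0.0, 1.4]
finger_gap: 0.0178
finger_force: 80.7
```

Request:
{"op": "apply_moves", "data": {
  "steps": [
    [[0,0,0.03],[0,0,0],1.0],
    [[0,0,0],[0,0,0],1.0],
    [[0,0,0],[0,0,0],1.0]
  ]
}}

```text
time: 15.52
ee_pos: [0.5305, -0.0393, 0.1417]
ee_rot: [0.001, 0.675, 0.738, 0.0]
force: [0.3, 0.3, -1.0]
finger_gap: 0.0174
finger_force: 80.7
```

Request:
{"op": "apply_moves", "data": {
  "steps": [
    [[0,0,0.05],[0,0,0],1.0],
    [[0,0,0.05],[0,0,0],1.0],
    [[0,0,0],[0,0,0],1.0],
    [[0,0,0],[0,0,0],1.0]
  ]
}}

```text
time: 15.85
ee_pos: [0.5303, -0.0393, 0.1406]
ee_rot: [0.0, 0.675, 0.738, 0.0]
force: [-0.2, -0.5, 3.4]
finger_gap: 0.0176
finger_force: 81.4
```

Request:
{"op": "apply_moves", "data": {
  "steps": [
    [[0,0,0.03],[0,0,0],1.0],
    [[0,0,0],[0,0,0],1.0]
  ]
}}

```text
time: 16.02
ee_pos: [0.5302, -0.0392, 0.1406]
ee_rot: [0.0, 0.675, 0.738, 0.0]
force: [-1.0, -0.2, 6.1]
finger_gap: 0.0174
finger_force: 81.6
```

Request:
{"op": "apply_moves", "data": {
  "steps": [
    [[0,0,-0.05],[0,0,0],1.0],
    [[0,0,0],[0,0,0],2.2],
    [[0,0,0],[0,0,0],2.8],
    [[0,0,0],[0,0,0],3.5],
    [[0,0,0],[0,0,0],4.5],
    [[0,0,0],[0,0,0],6.0],
    [[0,0,0],[0,0,0],6.0],
    [[0,0,0],[0,0,0],6.0]
  ]
}}

```text
time: 16.68
ee_pos: [0.5298, -0.0392, 0.1403]
ee_rot: [-0.0, 0.675, 0.738, -0.0]
force: [-0.6, -1.0, 0.3]
finger_gap: 0.0601
finger_force: 0.0
```

Request:
{"op": "apply_moves", "data": {
  "steps": [
    [[0,0,-0.5],[0,0,0],6.0],
    [[0,0,-1],[0,0,0],6.0],
    [[0,0,-2],[0,0,0],6.0],
    [[0,0,-2.5],[0,0,0],6.0],
    [[0,0,-2.5],[0,0,0],6.0],
    [[0,0,-2.5],[0,0,0],6.0],
    [[0,0,-1.5],[0,0,0],6.0],
    [[0,0,-0.5],[0,0,0],6.0]
  ]
}}

```text
time: 17.35
ee_pos: [0.5309, -0.0393, 0.2744]
ee_rot: [0.002, 0.675, 0.738, 0.002]
force: [0.1, -0.5, -0.4]
finger_gap: 0.0598
finger_force: 0.0
```

```bash
python3 - <<'E'
from h import *
go([.53,-.0392,.1406])
s=cv2.cvtColor(read_camera("scene"),cv2.COLOR_RGB2BGR)
cv2.imwrite("pics/e3.png",cv2.resize(s[150:250,150:283],(798,600),interpolation=cv2.INTER_CUBIC))
cv2.imwrite("pics/e4.png",cv2.resize(s[130:280,140:340],(800,600),interpolation=cv2.INTER_CUBIC))
E
```

```text
t 17.35 pos [ 0.5309 -0.0393  0.2744] rotvec [0.31 0.05 0.14] shift cm (now axes) [ 0.03 -0.16 13.38] (final axes) [ 1.000e-02 -9.000e-02  1.338e+01] F [ 0.06 -0.51 -0.36] gap 0.0598 ff 0.0
```

View pics/e4.png

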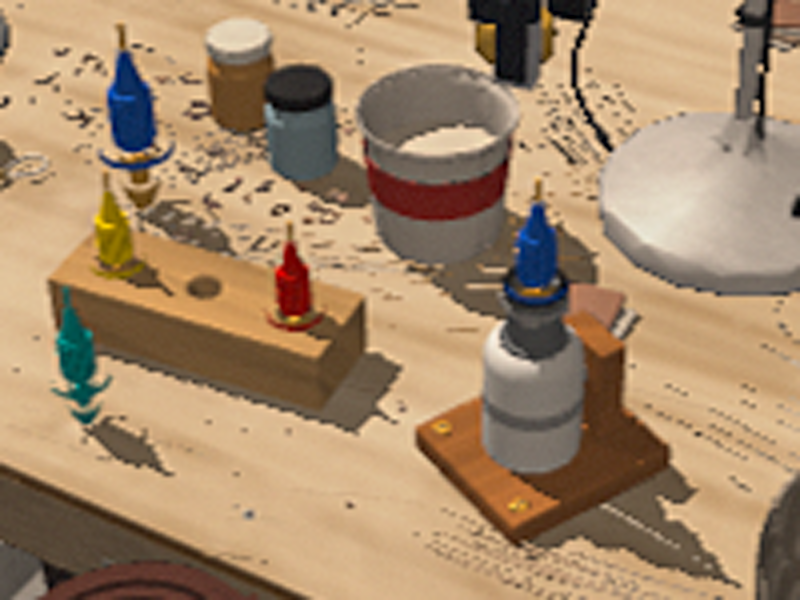

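The blue nozzle stands upright and flush on the collar at (537,290). Yellow and red are still in the rack, and the gripper is clear.

```bash
python3 -c "
from bench import *
print(hand_in())"
```

```text
the job is handed in; nothing more can be done
None
```

The job is handed in, with one limit possibly broken: the blue nozzle clicked home (peak press about 18 N), the catch held about 14–16 N for 0.9 s and it was let go flush, but the pull briefly read 20.1 and 21.2 N (about 0.6 N of that is the nozzle's own weight), so it probably passed the 20 N limit for a moment.

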